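Spice tins from the sloped bin to the serving stalls

TASK

Take the red and the yellow spice tin out of the sloped bin and stand each upright on the floor of the stall of its own colour, setting it down rather than dropping it in. The dividers of the bin and the cheeks of the stalls leave room for fingers on different sides of a tin, so a tin may have to be put down on the way and taken again. Leave the green and blue tins in the bin, and everything else, where they are.

Things in the scene. Friction and masses are not known exactly. Their poses are not given: they have to be found in the camera images.
- bin: fixed wooden bin; origin at table height under its middle, x to its back. Floor 125 x 204 mm rises 15 deg to +x, 30 mm above the origin there; square to it 4 mm dividers and the back wall, 103 mm high, and a 22 mm front lip. Four 46 mm lanes at y -75, -25, 25, 75 mm, a tin in each: square to the floor (leaning 15 deg to -x), 62 mm along the lane, on the lip, 53 mm free behind. Top 146 mm up
- red_tin: rectangular spice tin, 62 x 40 x 95 mm (x, y, z), rounded edges, cream body with a red lid (top 12 mm) and a red band, 90 to 200 g; origin: centre of its underside, z up through the lid, x along its 62 mm width
- yellow_tin: rectangular spice tin, 62 x 40 x 95 mm (x, y, z), rounded edges, cream body with a yellow lid (top 12 mm) and a yellow band, 90 to 200 g; origin: centre of its underside, z up through the lid, x along its 62 mm width
- green_tin: rectangular spice tin, 62 x 40 x 95 mm (x, y, z), rounded edges, cream body with a green lid (top 12 mm) and a green band, 90 to 200 g; origin: centre of its underside, z up through the lid, x along its 62 mm width (stays in the bin)
- blue_tin: rectangular spice tin, 62 x 40 x 95 mm (x, y, z), rounded edges, cream body with a blue lid (top 12 mm) and a blue band, 90 to 200 g; origin: centre of its underside, z up through the lid, x along its 62 mm width (stays in the bin)
- red_stall_floor (a point): red plastic stall open at the top, standing on the tray: inside 72 mm along x by 60 mm along y; this point is the centre of its floor, 12 mm above the table. At +-x stand cheeks 5 mm thick, rising 103 mm above the floor (8 mm higher than a tin); at +-y only 5 mm lips rising 16 mm. x along the 72 mm
- yellow_stall_floor (a point): yellow plastic stall open at the top, standing on the tray: inside 72 mm along x by 60 mm along y; this point is the centre of its floor, 12 mm above the table. At +-x stand cheeks 5 mm thick, rising 103 mm above the floor (8 mm higher than a tin); at +-y only 5 mm lips rising 16 mm. x along the 72 mm
- tray: dark wooden tray, fixed, 110 x 250 x 8 mm, carrying the two stalls 114 mm apart along its y (either may be at +y); origin: centre of its underside
- board: chopping board, fixed, 260 x 200 x 12 mm (x, y, z), a free place to put a tin down for a moment; origin: centre of its underside
- pepper_jar: brown jar, 54 mm across, 80 mm high, standing anywhere on the board (bystander, leave alone); origin: centre of its underside
- moka: pink stove-top coffee pot, 90 mm across, 154 mm high, black handle to 81 mm from its axis at its +y (bystander, leave alone); origin: centre of its underside
- salt: white salt can with a blue label, 60 mm across, 120 mm high (bystander, leave alone); origin: centre of its underside
- mug: white mug, 80 mm across, 85 mm high, handle at its +y (bystander, leave alone); origin: centre of its underside
There are look-alikes about, which are no part of the job. Leave any pink or purple look-alike of the red_tin alone.

How it is judged:
By the outcome, as a careful person would: the job done as asked, in the order asked, and still so for the second after the job is handed in, with the robot touching nothing.
It also fails if it takes over 72 s, if anything falls off the work surface, if the arm or the gripper's body presses on something with over 40 N, if the wrist force passes 120 N, or if a joint passes its speed limit or range.

ROBOT

A 7-joint arm with a two-finger parallel gripper is mounted at the origin on the work surface. World frame = base frame: x ahead of the robot, y to its left, z up, the work surface at z = 0. Lengths are in m, angles in rad, forces in N, time in s.
With the tool pointing down it reaches from about 0.425 to 0.875 m from the base axis. Payload 8.4 kg.
Tool frame: the origin (TCP) lies at the very end of the fingers, on their centre line; the grasp point (between the pads) lies 19 mm behind it; z points along the fingers, y is the direction in which the jaws open and shut (so a half turn about z gives the same grasp; the last joint's range is limited). The gripper opens to 85 mm and grips with 20 to 120 N. Pads are 22 mm wide; open, the fingers measure 114 mm over their backs; the gripper's body (76 mm by 85 mm) begins 54 mm behind the grasp point. The pads swing forward as they close: fully open they stand 13 mm farther back than shut.
Start: joints at [1.125, 0.333, 0.04, 1.465, -0.013, 1.343, -0.059], TCP at [0.221, -0.611, 0.197] pointing down, gripper open.
Joint ranges: [-2.58, 2.58], [-0.38, 2.09], [-1.3, 1.39], [0.25, 2.4], [-1.5, 4.64], [0.08, 2.09], [-2.65, 2.65]. Speed limits (rad/s): [2.22, 2.22, 2.79, 2.79, 3.14, 3.14, 3.14].

INTERFACE

Orientations are given as a unit quaternion [w, x, y, z].
In Python, from bench import r, read_camera, order, silhouettes gives the robot as it stands.
- The arm moves only by the tool play_rows, never from a script. Its argument "commands" is a list of rows, each a list of 3 entries, a list of its own where there are three numbers: the shift along the tool's x, y, z in cm, then the turn, a rotation vector about the tool's x, y, z in degrees, then the closure in counts, from 0 (fully open) to 255 (shut). In form: [[[x, y, z], [ax, ay, az], gripper], ...]. A call has 1 to 20 rows; each row shifts and turns the commanded pose from where the row before left it, along the tool's axes as they then stand; what a row does not reach is not made up. A row lasts 1/8 s, in which the tool goes at most 62.5 mm and 10.7 degrees, less where a joint would pass 70% of its speed; a pose out of reach is approached as far as the arm can. A call is refused whole if a number of a shift passes 6.25 or a number of a turn 10.7, either way. A call with a gripper value outside its range is refused whole. The fingers move at their own pace and stop on an object; "grip_force" is the grip in N (left out, the last holds). Time passes only in rows, so rows that do not move let the fingers close. It gives the time, the measured TCP pose, the force and the opening at its end, in the units of the state.
- r.observe(): the state, without advancing time (a new reading comes with each control period).
- read_camera(name): name is "scene" or "top" or "wrist"; returns a dict with "color" (420x560x3 uint8, red, green, blue), "fov_y" (degrees; the focal length in pixels is half the picture's height over the tangent of half this angle, whatever the lens; pixels are square), "cx", "cy" (the principal point, pixels), "R" (3x3) and "t" (3): a world point X has camera coordinates R X + t; the wrist camera has in their place "tool_from_camera" (4x4, takes a point from camera to tool coordinates, whose origin is the TCP and whose axes are the flange's). Camera axes: x right, y down, z forward; pixel columns grow to the right and rows downward; lengths in m; the calibration is good to about 2 mm. A picture is of the moment at which its call begins: read the wrist's pose just before it. There is no depth.
- order.finish_job(): hands the job in, once; it reports no verdict.
Trained networks look in a picture, given as the dict that the camera call returned (one of the last four; its "shot" number tells which), for a name from the list of things; names that differ only in an ending like _2 or _b are one class to them, and where a whole thing is asked for, a point or a joint stands for the part that bears it (a point fixed in the world has none). Each returns a list of dicts, best first, with "p" (0 to 1); they miss things now and then, are a little off and sometimes report something else, mostly with a low value. They report only what shows in the picture. A call takes as long as a camera call. They do not tell look-alikes from the thing itself.
- silhouettes(picture, thing): "pixels" (420x560 bool, what is visible of it) and "centre" ([row, column] in pixels, amid what is visible of it).
The state is a dict: "t": time; "q": joint angles; "qd": joint speeds; "effort": joint torques, N m; "ee_pos": TCP position; "tcp_rot": TCP orientation; "ft_force": force on the tool from outside, world axes, zero at the start; "moment": the same for the moment, N m; "grip_width": opening from 0.0 (shut) to 1.0 (fully open).
Only numpy, scipy, OpenCV 4.12 (cv2) and the standard library are available. Lean on these libraries where they do the work, as an engineer would, in place of code of your own. Each camera call takes 0.05 s, during which the arm holds its last target. There are 200 camera calls.

## Working session

There is one attempt and no reset: what is moved stays moved. The work goes in short steps, Python scripts to look and compute and a tool call to move; the robot and the scene stay as the last step left them, time stands still between calls to the robot, and variables do not carry over. Pictures are saved under pics/ and viewed, about 8 in all and at most 12, crops included, and the job is handed in when it is done.

Besides the shell and the picture viewer there is one more tool, called after "Request:" by a JSON object that holds its "fn" and its "kwargs". play_rows: Moves the arm, as the interface text tells. Its arguments: {"type":"object","properties":{"commands":{"type":"array"},"grip_force":{"type":"number"}},"required":["commands"]}

```bash
ls; mkdir -p pics; python3 - <<'E'
from bench import r, read_camera, order, silhouettes
import cv2,numpy as np
o=r.observe();print({k:np.round(v,3).tolist() for k,v in o.items()})
for n in ["scene","top"]:
    p=read_camera(n);cv2.imwrite(f"pics/{n}0.png",p["color"][:,:,::-1])
    print(n,p["fov_y"],p["cx"],p["cy"],np.round(p["R"],3).tolist(),np.round(p["t"],3).tolist())
    for th in ["bin","red_tin","yellow_tin","green_tin","blue_tin","red_stall_floor","yellow_stall_floor","tray","board","pepper_jar","moka","salt","mug"]:
        print(th,[(round(float(d["p"]),2),np.round(d["centre"]).tolist(),int(d["pixels"].sum())) for d in silhouettes(p,th)[:4]])
E
```

```text
pics
{'t': 0.0, 'q': [1.125, 0.334, 0.04, 1.466, -0.013, 1.343, -0.058], 'qd': [-0.002, -0.002, 0.001, -0.001, -0.001, 0.001, -0.001], 'effort': [0.001, -65.855, 1.366, -40.556, 0.017, 0.013, 0.0], 'ee_pos': [0.221, -0.611, 0.196], 'tcp_rot': [-0.001, 0.985, 0.173, -0.0], 'ft_force': [0.667, -0.389, 0.796], 'moment': [-0.012, 0.031, -0.036], 'grip_width': 1.004}
scene 55.5261337059498 279.7054475912264 210.3198861878581 [[0.826, 0.564, 0.01], [0.355, -0.506, -0.786], [-0.438, 0.653, -0.618]] [-0.444, -0.185, 1.424]
bin [(0.62, [247.0, 210.0], 5746)]
red_tin [(0.77, [278.0, 118.0], 1217), (0.73, [230.0, 193.0], 213), (0.64, [225.0, 160.0], 547)]
yellow_tin [(0.44, [216.0, 201.0], 194)]
green_tin [(0.64, [222.0, 344.0], 1841)]
blue_tin [(0.8, [240.0, 179.0], 222)]
red_stall_floor [(0.89, [163.0, 308.0], 1072)]
yellow_stall_floor [(0.64, [149.0, 339.0], 819)]
tray [(0.8, [181.0, 317.0], 468)]
board [(0.97, [213.0, 280.0], 3202)]
pepper_jar []
moka [(0.56, [222.0, 344.0], 2077), (0.21, [184.0, 254.0], 484)]
salt [(0.67, [180.0, 316.0], 553), (0.57, [188.0, 370.0], 749)]
mug [(0.79, [266.
[... 176 characters left out ...]
64, [219.0, 359.0], 2460), (0.24, [214.0, 156.0], 781)]
red_tin [(0.89, [232.0, 375.0], 395), (0.74, [286.0, 359.0], 792), (0.7, [274.0, 424.0], 864), (0.7, [224.0, 268.0], 5628)]
yellow_tin [(0.66, [236.0, 356.0], 398)]
green_tin [(0.83, [244.0, 339.0], 433), (0.68, [153.0, 204.0], 580)]
blue_tin [(0.79, [230.0, 394.0], 367)]
red_stall_floor [(0.88, [227.0, 192.0], 732), (0.64, [154.0, 201.0], 599)]
yellow_stall_floor [(0.78, [214.0, 154.0], 708)]
tray [(0.92, [227.0, 175.0], 1461)]
board [(0.96, [222.0, 271.0], 5347)]
pepper_jar [(0.85, [260.0, 258.0], 294)]
moka [(0.77, [138.0, 269.0], 1094)]
salt [(0.87, [152.0, 200.0], 580)]
mug [(0.77, [159.0, 334.0], 899), (0.29, [225.0, 193.0], 762)]
```

```bash
python3 - <<'E'
import cv2
a=cv2.imread("pics/top0.png");cv2.imwrite("pics/topc.png",cv2.resize(a[110:320,120:460],(800,494),interpolation=cv2.INTER_CUBIC))
E
```

```text
(no output)
```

View pics/scene0.png

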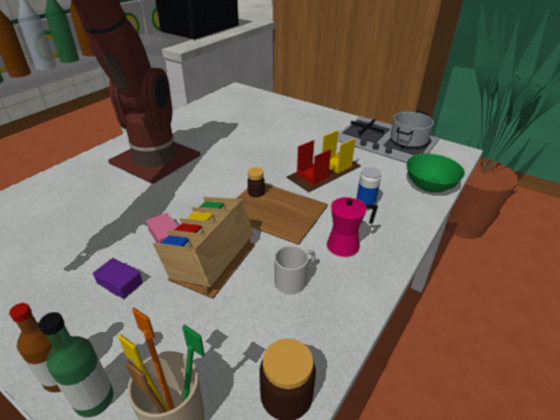

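View pics/topc.png

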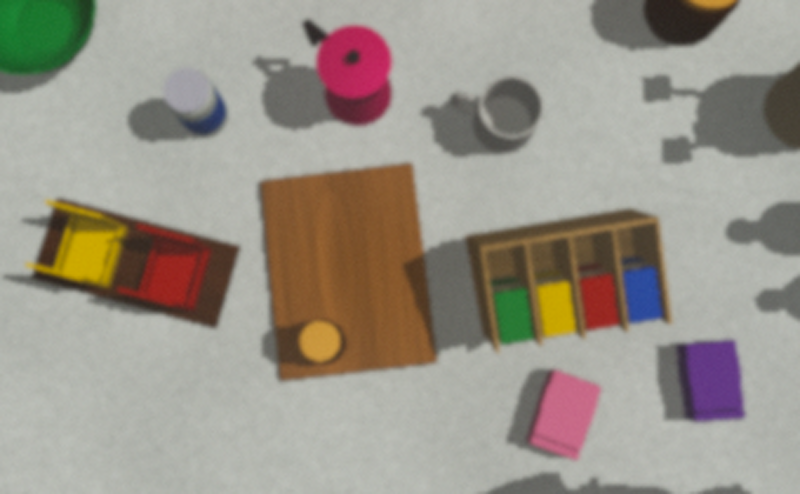

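Top crop (scale 2.35, offset 120,110) lid positions left to right: green (515,315), yellow (556,307), red (600,300), blue (643,292). The pink and purple decoys are in front of the bin. The tray corners are (57,198), (239,245), (217,326), (33,272) with yellow at the far left, and the jar sits at the board's lower left (320,341). I'll fit the poses next.

```bash
cat > h.py <<'E'
import numpy as np, cv2
from scipy.optimize import least_squares
from scipy.spatial.transform import Rotation as Ro
def f(p): return 210/np.tan(np.radians(p["fov_y"]/2))
def proj(p,X):
    c=np.atleast_2d(X)@np.array(p["R"]).T+np.array(p["t"])
    return np.c_[f(p)*c[:,0]/c[:,2]+p["cx"],f(p)*c[:,1]/c[:,2]+p["cy"]]
def back(p,uv,z):
    R=np.array(p["R"]);C=-R.T@np.array(p["t"])
    d=np.c_[(np.atleast_2d(uv)-[p["cx"],p["cy"]])/f(p),np.ones(len(np.atleast_2d(uv)))]@R
    return C+d*((z-C[2])/d[:,2])[:,None]
def T2(v,P):
    c,s=np.cos(v[2]),np.sin(v[2]);P=np.atleast_2d(P)
    return np.c_[v[0]+c*P[:,0]-s*P[:,1],v[1]+s*P[:,0]+c*P[:,1],P[:,2]]
U=np.array([np.cos(np.pi/12),0,np.sin(np.pi/12)]);N=np.array([-U[2],0,U[0]])
def binpt(u,y,n): return np.array([0,y,.030])+u*U+n*N
LANE=dict(blue=-.075,red=-.025,yellow=.025,green=.075)
def wristcam(p,o):
    q=np.array(o["tcp_rot"]);W=np.eye(4);W[:3,:3]=Ro.from_quat(q[[1,2,3,0]]).as_matrix();W[:3,3]=o["ee_pos"]
    M=np.linalg.inv(W@np.array(p["tool_from_camera"]));p["R"]=M[:3,:3];p["t"]=M[:3,3];return p
def hue(img,lo,hi,s=120,v=60):
    h=cv2.cvtColor(img,cv2.COLOR_RGB2HSV);H=h[...,0].astype(int)
    m=(H>=lo)&(H<=hi) if lo<=hi else (H>=lo)|(H<=hi)
    return m&(h[...,1]>s)&(h[...,2]>v)
HUES=dict(blue=(105,125),red=(174,6),yellow=(22,34),green=(50,85))
E
cat > fit.py <<'E'
from h import *
from bench import r, read_camera, silhouettes
p=read_camera("top")
def lidhull(v,y):
    pts=[binpt(-.0265+a,y+b,n) for a in(-.031,.031) for b in(-.02,.02) for n in(.083,.095)]
    h=cv2.convexHull(proj(p,T2(v,pts)).astype(np.float32));m=cv2.moments(h);return np.array([m["m10"],m["m01"]])/m["m00"]
obs={}
for c,(lo,hi) in HUES.items():
    m=hue(p["color"],lo,hi);m[:,:315]=0;m[:,415:]=0;m[:205]=0;m[262:]=0
    n,l,st,ce=cv2.connectedComponentsWithStats(m.astype(np.uint8));k=1+np.argmax(st[1:,4]);obs[c]=ce[k];print(c,ce[k].round(1),st[k])
res=least_squares(lambda v:np.concatenate([lidhull(v,LANE[c])-obs[c] for c in obs]),[.45,-.2,0.1])
print("bin",res.x,"res",res.fun.round(1))
for c in("red","yellow"): print(c,"lid top",T2(res.x,[binpt(-.0265,LANE[c],.095)]))
def cr(a): return np.array(a)/2.353+[120,110]
def rect(name,w,h,z,corn,x0):
    B=back(p,cr(corn),z);M=np.array([[w/2,h/2,z],[w/2,-h/2,z],[-w/2,-h/2,z],[-w/2,h/2,z]])
    s=least_squares(lambda v:(T2(v,M)-B).ravel(),[*B.mean(0)[:2],x0]);print(name,s.x,"res mm",(s.fun.reshape(-1,3)[:,:2]*1e3).round(1).tolist());return s.x
t=rect("tray",.11,.25,.008,[(57,198),(239,245),(217,326),(33,272)],-.2)
b=rect("board",.26,.2,.012,[(260,181),(412,163),(436,362),(280,380)],.1)
print("stalls y=-57,+57",T2(t,[[0,-.057,.012],[0,.057,.012]]))
print("jar",back(p,cr([(320,341)]),.08))
for th in("moka","salt","mug"):
    s=silhouettes(p,th)[0];print(th,back(p,[s["centre"][::-1]],.06))
E
python3 fit.py
```

```text
blue [392.9 234.7] [386 224  15  23 282]
red [374.5 237.4] [367 226  17  24 318]
yellow [356.1 240.4] [348 229  18  24 349]
green [337.9 243.5] [330 233  17  22 294]
bin [ 0.51057177 -0.28534217 -0.33578319] res [ -2.4  13.4  -2.    4.9  -1.3  -3.9  -0.8 -12.7]
red lid top [[ 0.4549519  -0.29240964  0.11490425]]
yellow lid top [[ 0.47142734 -0.24520201  0.11490425]]
tray [ 0.53764485  0.26872576 -0.28306892] res mm [[4.5, -0.7], [1.2, -2.1], [-1.0, 0.9], [-4.7, 1.9]]
board [ 0.51909621 -0.00336652  0.09725006] res mm [[1.8, 1.1], [1.7, -0.6], [-1.7, -1.6], [-1.9, 1.2]]
stalls y=-57,+57 [[0.52172453 0.2139942  0.012     ]
 [0.55356516 0.32345732 0.012     ]]
jar [[0.42835306 0.02627502 0.08      ]]
moka [[ 0.7713102 -0.0141447  0.06     ]]
salt [[0.73517792 0.19198272 0.06      ]]
mug [[ 0.70717285 -0.20950157  0.06      ]]
```

```bash
sed -i 's/\[.45,-.2,0.1\])/[.45,-.2,0.1],diff_step=1e-3)/' fit.py; python3 fit.py | grep -E "bin|lid"
```

```text
bin [ 0.51402719 -0.26697664  0.14208527] res [-0.3 -0.1 -0.1  0.2  0.2  0.1  0.2 -0.2]
red lid top [[ 0.46788826 -0.29883127  0.11490425]]
yellow lid top [[ 0.46080787 -0.24933513  0.11490425]]Traceback (most recent call last):
  File "fit.py", line 23, in <module>
    s=silhouettes(p,th)[0];print(th,back(p,[s["centre"][::-1]],.06))
      ~~~~~~~~~~~~~~~~~^^^
IndexError: list index out of range
```

```bash
cat >> h.py <<'E'
BIN=np.array([.5140,-.2670,.1421])
def binR(v=BIN):
    z=Ro.from_euler('z',v[2]).as_matrix();y=z@U;k=-(z@N);return np.c_[np.cross(y,k),y,k]
def downR(yaw): # tool y at yaw, z down
    y=np.array([np.cos(yaw),np.sin(yaw),0]);k=np.array([0,0,-1.]);return np.c_[np.cross(y,k),y,k]
def curR(o): q=np.array(o["tcp_rot"]);return Ro.from_quat(q[[1,2,3,0]]).as_matrix()
def plan(o,pos,R):
    R0=curR(o);d=np.array(pos)-o["ee_pos"]
    print("tgt",np.round(pos,4),"shift cm in cur tool",(R0.T@d*100).round(2),"in target tool",(R.T@d*100).round(2),
      "turn deg",np.degrees(Ro.from_matrix(R0.T@R).as_rotvec()).round(1))
E
python3 - <<'E'
from h import *
from bench import r
o=r.observe()
plan(o,T2(BIN,[binpt(-.0265,-.025,.095+.14)])[0],binR())
E
```

```text
tgt [ 0.432  -0.304   0.2501] shift cm in cur tool [ 30.29 -21.73  -5.31] in target tool [27.43 25.76  1.4 ] turn deg [-12.6  10.2 -77.8]
```

Request:
{"fn": "play_rows", "kwargs": {"commands": [[[0,0,-1],[-1.575,1.275,-9.725],0],[[0,0,-1],[-1.575,1.275,-9.725],0],[[0,0,0],[-1.575,1.275,-9.725],0],[[0,0,0],[-1.575,1.275,-9.725],0],[[0,0,0],[-1.575,1.275,-9.725],0],[[0,0,0],[-1.575,1.275,-9.725],0],[[0,0,0],[-1.575,1.275,-9.725],0],[[0,0,0],[-1.575,1.275,-9.725],0],[[3.4,3.2,0.2],[0,0,0],0],[[3.4,3.2,0.2],[0,0,0],0],[[3.4,3.2,0.2],[0,0,0],0],[[3.4,3.2,0.2],[0,0,0],0],[[3.4,3.2,0.2],[0,0,0],0],[[3.4,3.2,0.2],[0,0,0],0],[[3.4,3.2,0.2],[0,0,0],0],[[3.4,3.2,0.2],[0,0,0],0],[[0,0,0],[0,0,0],0]]}}

```text
t: 3.88
ee_pos: [0.4334, -0.3028, 0.2688]
tcp_rot: [0.086, 0.647, 0.751, 0.098]
ft_force: [-0.1, -0.3, 0.5]
grip_width: 0.997
```

```bash
cat > look.py <<'E'
import sys
from h import *
from bench import r, read_camera
o=r.observe();p=wristcam(read_camera("wrist"),o)
cv2.imwrite(f"pics/{sys.argv[1]}.png",p["color"][:,:,::-1])
print("t",o["t"],"pos",np.round(o["ee_pos"],4),"q7",round(o["q"][6],2),"F",np.round(o["ft_force"],1),"w",round(o["grip_width"],3))
np.savez(f"pics/{sys.argv[1]}.npz",**{k:p[k] for k in("color","fov_y","cx","cy","R","t")})
E
python3 look.py w1; python3 - <<'E'
from h import *
from bench import r
o=r.observe()
plan(o,T2(BIN,[binpt(-.0265,-.025,.095+.14)])[0],binR())
p=dict(np.load("pics/w1.npz"))
im=p["color"][:,:,::-1].copy()
for y in LANE.values():
    P=[binpt(-.0265+a,y+b,.095) for a,b in((-.031,-.02),(-.031,.02),(.031,.02),(.031,-.02))]
    cv2.polylines(im,[proj(p,T2(BIN,P)).astype(int)],True,(255,0,255),1)
cv2.imwrite("pics/w1o.png",im)
E
```

```text
t 3.875 pos [ 0.4334 -0.3028  0.2688] q7 0.9 F [-0.1 -0.3  0.5] w 0.997
tgt [ 0.432  -0.304   0.2501] shift cm in cur tool [ 0.11 -0.43  1.75] in target tool [ 0.1  -0.43  1.75] turn deg [-0.   0.1  0.2]
```

View pics/w1o.png

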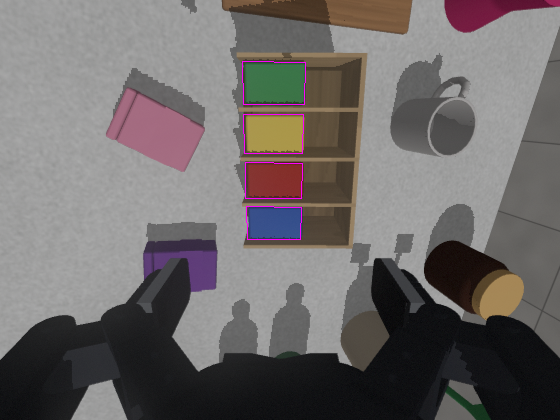

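Image check: the projected lid outlines match in the wrist view, with red at (275,180). I'm descending to grasp it.

Request:
{"fn": "play_rows", "kwargs": {"commands": [[[0.1,-0.4,0],[0,0,0],0],[[0,0,3.5],[0,0,0],0],[[0,0,3.5],[0,0,0],0],[[0,0,3],[0,0,0],0],[[0,0,2],[0,0,0],0],[[0,0,2],[0,0,0],0],[[0,0,2],[0,0,0],0],[[0,0,2],[0,0,0],0],[[0,0,1.25],[0,0,0],0],[[0,0,1],[0,0,0],0],[[0,0,0],[0,0,0],0],[[0,0,0],[0,0,0],0]], "grip_force": 40}}

```text
t: 5.42
ee_pos: [0.479, -0.2988, 0.0715]
tcp_rot: [0.086, 0.65, 0.749, 0.098]
ft_force: [0.1, -0.4, -1.2]
grip_width: 1.0
```

Request:
{"fn": "play_rows", "kwargs": {"commands": [[[0,0,0],[0,0,0],60],[[0,0,0],[0,0,0],110],[[0,0,0],[0,0,0],150],[[0,0,0],[0,0,0],255],[[0,0,0],[0,0,0],255],[[0,0,0],[0,0,0],255],[[0,0,0],[0,0,0],255],[[0,0,0],[0,0,0],255]], "grip_force": 40}}

```text
t: 6.42
ee_pos: [0.4791, -0.299, 0.0719]
tcp_rot: [0.086, 0.649, 0.749, 0.098]
ft_force: [-2.8, -0.1, 5.6]
grip_width: 0.709
```

```bash
python3 - <<'E'
from h import *
from bench import r
o=r.observe();plan(o,T2(BIN,[binpt(-.0265,-.025,.05)])[0],binR());print(o["grip_width"],o["ft_force"])
E
```

```text
tgt [ 0.4794 -0.2972  0.0714] shift cm in cur tool [0.17 0.04 0.06] in target tool [0.17 0.04 0.06] turn deg [0.  0.1 0. ]
0.7085709020210919 [-2.82813643 -0.06775233  5.6450767 ]
```

Request:
{"fn": "play_rows", "kwargs": {"commands": [[[0,0,-0.5],[0,0,0],255],[[0,0,-1],[0,0,0],255],[[0,0,-2],[0,0,0],255],[[0,0,-2],[0,0,0],255],[[0,0,-2],[0,0,0],255],[[0,0,-2],[0,0,0],255],[[0,0,-2],[0,0,0],255],[[0,0,-2],[0,0,0],255],[[0,0,0],[0,0,0],255]]}}

```text
t: 7.55
ee_pos: [0.4446, -0.3041, 0.2031]
tcp_rot: [0.087, 0.65, 0.749, 0.098]
ft_force: [0.2, -0.7, -2.3]
grip_width: 0.712
```

```bash
python3 - <<'E'
from h import *
from bench import r
o=r.observe();plan(o,[.56,-.02,.16],downR(np.radians(-16.2)));print(o["grip_width"],o["ft_force"],o["ee_pos"],np.round(o["q"],2))
E
```

```text
tgt [ 0.56 -0.02  0.16] shift cm in cur tool [26.52 13.8   8.09] in target tool [30.51  3.16  4.31] turn deg [14.9 -3.  24.2]
0.7120568766473307 [ 0.18382641 -0.73240964 -2.26176286] [ 0.4445559  -0.30414806  0.20314846] [ 1.1  -0.01 -0.44  1.88 -0.22  1.1   0.89]
```

Request:
{"fn": "play_rows", "kwargs": {"commands": [[[0,0,-3],[0,0,0],255],[[0,0,0],[4.97,-1,8.07],255],[[0,0,0],[4.97,-1,8.07],255],[[0,0,0],[4.97,-1,8.07],255],[[4,0.4,0],[0,0,0],255],[[5,0.6,0],[0,0,0],255],[[5,0.6,0],[0,0,0],255],[[5,0.6,0],[0,0,0],255],[[5,0.6,0],[0,0,0],255],[[4,0.6,0],[0,0,0],255],[[2,0.3,0],[0,0,0],255],[[0,0,0],[0,0,0],255]]}}

```text
t: 9.05
ee_pos: [0.5557, -0.0245, 0.2299]
tcp_rot: [-0.003, 0.799, 0.602, -0.0]
ft_force: [-0.6, 0.2, -1.7]
grip_width: 0.706
```

```bash
python3 look.py w2;python3 - <<'E'
from h import *
from bench import r
o=r.observe();plan(o,[.56,-.02,.065],downR(np.radians(-16.2)));print(o["grip_width"],o["ft_force"],o["ee_pos"],np.round(o["q"],2))
E
```

```text
t 9.05 pos [ 0.5557 -0.0245  0.2299] q7 -0.42 F [-0.6  0.2 -1.7] w 0.706
tgt [ 0.56  -0.02   0.065] shift cm in cur tool [ 0.69  0.34 16.5 ] in target tool [ 0.72  0.26 16.5 ] turn deg [-0.2 -0.1  0.1]
0.7087231989970108 [-0.14687461 -0.41834013 -0.91780432] [ 0.555447   -0.02621566  0.22997648] [ 0.63  0.2  -0.75  1.61  0.14  1.39 -0.42]
```

View pics/w2.png

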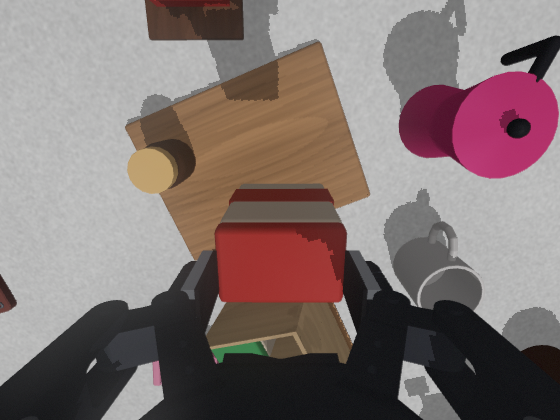

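The red tin hangs square in the fingers (lid at 280,260). The board below is clear, with the jar off to the left (152,170). Lowering now.

Request:
{"fn": "play_rows", "kwargs": {"commands": [[[0.7,0.3,2],[0,0,0],255],[[0,0,4],[0,0,0],255],[[0,0,4],[0,0,0],255],[[0,0,3],[0,0,0],255],[[0,0,2],[0,0,0],255],[[0,0,0.8],[0,0,0],255],[[0,0,0.2],[0,0,0],255],[[0,0,0.2],[0,0,0],255],[[0,0,0],[0,0,0],255],[[0,0,0],[0,0,0],255]]}}

```text
t: 10.35
ee_pos: [0.5606, -0.0203, 0.0693]
tcp_rot: [-0.001, 0.8, 0.601, 0.0]
ft_force: [-0.2, 0.1, -1.9]
grip_width: 0.707
```

Request:
{"fn": "play_rows", "kwargs": {"commands": [[[0,0,0.2],[0,0,0],255],[[0,0,0.2],[0,0,0],255],[[0,0,0.1],[0,0,0],255],[[0,0,0],[0,0,0],255]]}}

```text
t: 10.85
ee_pos: [0.5601, -0.0203, 0.0637]
tcp_rot: [-0.002, 0.8, 0.601, -0.0]
ft_force: [-0.1, 0.3, -1.5]
grip_width: 0.701
```

Request:
{"fn": "play_rows", "kwargs": {"commands": [[[0,0,0.1],[0,0,0],255],[[0,0,0.1],[0,0,0],255],[[0,0,0],[0,0,0],255]]}}

```text
t: 11.22
ee_pos: [0.5606, -0.0201, 0.0625]
tcp_rot: [-0.002, 0.8, 0.601, 0.0]
ft_force: [-1.4, 0.8, 5.7]
grip_width: 0.706
```

Request:
{"fn": "play_rows", "kwargs": {"commands": [[[0,0,0],[0,0,0],100],[[0,0,0],[0,0,0],0],[[0,0,0],[0,0,0],0],[[0,0,0],[0,0,0],0],[[0,0,-2],[0,0,0],0],[[0,0,-3],[0,0,0],0],[[0,0,-3],[0,0,0],0],[[0,0,0],[0,0,-10],0],[[0,0,0],[0,0,-10],0],[[0,0,0],[0,0,-10],0],[[0,0,0],[0,0,-10],0],[[0,0,0],[0,0,-10],0],[[0,0,0],[0,0,-10],0],[[0,0,0],[0,0,-10],0],[[0,0,0],[0,0,-10],0],[[0,0,0],[0,0,-10],0],[[0,0,0],[0,0,0],0],[[0,0,0],[0,0,0],0]]}}

```text
t: 13.48
ee_pos: [0.5606, -0.0206, 0.1425]
tcp_rot: [-0.001, 0.143, 0.99, 0.001]
ft_force: [0.4, -1.1, 0.9]
grip_width: 0.998
```

```bash
python3 look.py w3;python3 - <<'E'
from h import *
from bench import r
o=r.observe();plan(o,[.5606,-.0202,.0625],downR(np.radians(73.8)));print(np.round(o["q"],2))
p=dict(np.load("pics/w3.npz"));im=p["color"][:,:,::-1].copy()
v=[.5606,-.0202,np.radians(-16.2)]
cv2.polylines(im,[proj(p,T2(v,[[a*.031,b*.02,.107] for a,b in((1,1),(1,-1),(-1,-1),(-1,1))])).astype(int)],True,(255,0,255),1)
cv2.imwrite("pics/w3o.png",im)
E
```

```text
t 13.475 pos [ 0.5606 -0.0206  0.1425] q7 1.0 F [ 0.4 -1.1  0.9] w 0.998
tgt [ 0.5606 -0.0202  0.0625] shift cm in cur tool [-0.02  0.02  7.98] in target tool [0.   0.04 7.98] turn deg [ 0.1 -0.1 -0.2]
[ 0.8   0.35 -1.    1.72  0.3   1.25  1.01]
```

View pics/w3o.png

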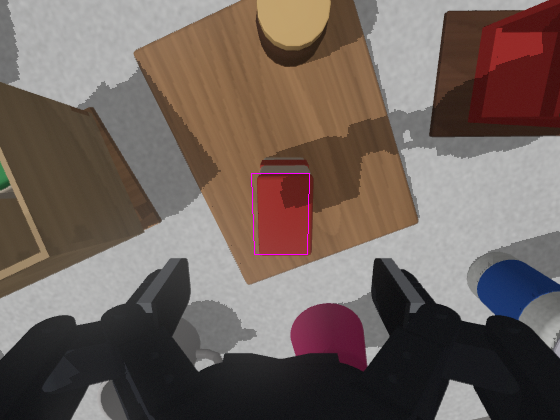

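The red tin is upright on the board (lid at 284,213), about 1.5 mm from where I predicted. I'm regripping it across its 40 mm side.

Request:
{"fn": "play_rows", "kwargs": {"commands": [[[0,0.1,3],[0,0,0],0],[[0,0,3],[0,0,0],0],[[0,0,1.5],[0,0,0],0],[[0,0,0.5],[0,0,0],0],[[0,0,0],[0,0,0],80],[[0,0,0],[0,0,0],120],[[0,0,0],[0,0,0],160],[[0,0,0],[0,0,0],255],[[0,0,0],[0,0,0],255],[[0,0,0],[0,0,0],255],[[0,0,0],[0,0,0],255],[[0,0,-0.5],[0,0,0],255],[[0,0,-2],[0,0,0],255],[[0,0,-4],[0,0,0],255],[[0,0,-4],[0,0,0],255],[[0,0,-3],[0,0,0],255],[[0,0,0],[0,0,0],255]]}}

```text
t: 15.65
ee_pos: [0.5623, -0.0192, 0.2002]
tcp_rot: [0.001, 0.141, 0.99, 0.001]
ft_force: [0.4, -0.0, -1.8]
grip_width: 0.452
```

```bash
python3 - <<'E'
from h import *
from bench import r
o=r.observe();plan(o,[.5217,.214-.13,.2],downR(np.radians(73.8)));print(o["grip_width"])
E
```

```text
tgt [0.5217 0.084  0.2   ] shift cm in cur tool [6.77 8.79 0.03] in target tool [6.78 8.78 0.02] turn deg [0.1 0.1 0. ]
0.45211974324183346
```

Request:
{"fn": "play_rows", "kwargs": {"commands": [[[2,2,-1],[0,0,0],255],[[3,4,-1],[0,0,0],255],[[1.8,2.8,0],[0,0,0],255],[[0,0,0],[0,0,0],255],[[0,0,0],[0,0,0],255]]}}

```text
t: 16.27
ee_pos: [0.5199, 0.0829, 0.2168]
tcp_rot: [-0.002, 0.141, 0.99, 0.001]
ft_force: [-0.2, -0.1, -1.8]
grip_width: 0.457
```

```bash
cat > stall.py <<'E'
import sys
from h import *
n=sys.argv[1];t=[float(x) for x in sys.argv[2:5]] if len(sys.argv)>2 else [.5376,.2687,-.2831]
p=dict(np.load(f"pics/{n}.npz"));im=p["color"][:,:,::-1].copy()
for cy in(-.057,.057):
    for sx in(-1,1):
        for x,z in((.036,.115),(.041,.115)):
            cv2.polylines(im,[proj(p,T2(t,[[sx*x,cy-.03,z],[sx*x,cy+.03,z]])).astype(int)],False,(255,0,255),1)
    cv2.polylines(im,[proj(p,T2(t,[[a*.036,cy+b*.03,.012] for a,b in((1,1),(1,-1),(-1,-1),(-1,1))])).astype(int)],True,(255,255,0),1)
cv2.polylines(im,[proj(p,T2(t,[[a*.055,b*.125,.008] for a,b in((1,1),(1,-1),(-1,-1),(-1,1))])).astype(int)],True,(0,255,0),1)
cv2.imwrite(f"pics/{n}o.png",im)
E
python3 look.py w4; python3 stall.py w4
```

```text
t 16.275 pos [0.5199 0.0829 0.2168] q7 0.9 F [-0.2 -0.1 -1.8] w 0.457
```

View pics/w4o.png

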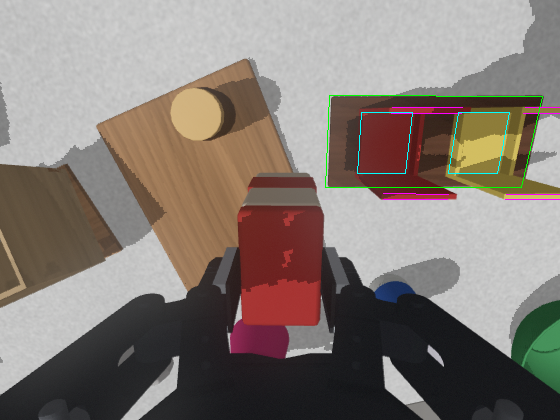

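```bash
python3 - <<'E'
import cv2
a=cv2.imread("pics/w4.png")[80:215,315:560];b=cv2.imread("pics/w4o.png")[80:215,315:560]
f=lambda i:cv2.resize(i,None,fx=3.2,fy=2.2,interpolation=cv2.INTER_CUBIC)
import numpy as np
cv2.imwrite("pics/w4z.png",np.vstack([f(a),f(b)]))
E
```

```text
(no output)
```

View pics/w4z.png

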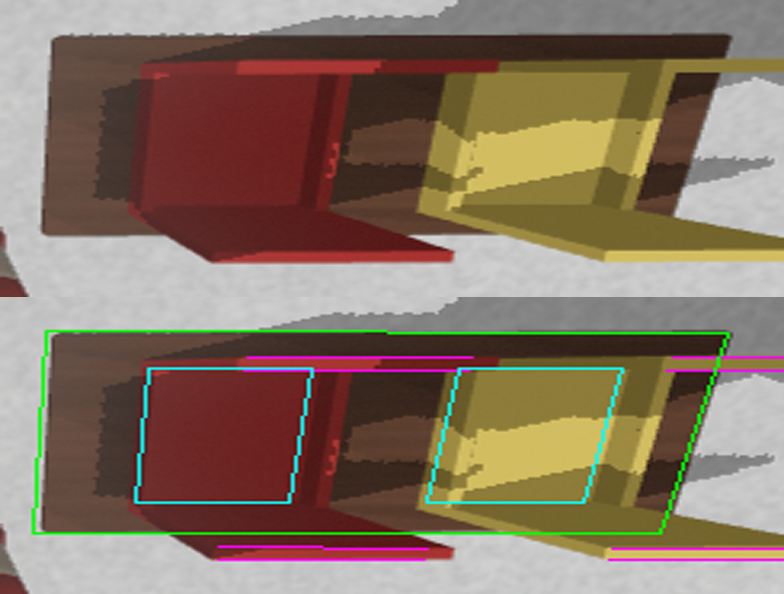

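The projected cheeks match the picture across the stall, and the stall sits 2.5–4 mm further along the tray's y. I'll check how the tin sits in the hand and plan the placing.

```bash
python3 - <<'E'
from h import *
from bench import r
o=r.observe();p=dict(np.load("pics/w4.npz"));R=curR(o)
W=lambda P:np.array(P)@R.T+o["ee_pos"]
for s in(-.031,.031):
  for z in(-.0444,-.0324): print(s,z,proj(p,W([[s,-.02,z],[s,.02,z]])).round(0).tolist())
h=p["color"][170:335,280].astype(int);print([(170+i,h[i].tolist()) for i in range(0,165,3)][-16:])
t=[.5376,.2687,-.2831]
a=T2(t,[[0,-.0545,.012],[0,.061,.012]]);print(a)
plan(o,[*a[0][:2],.2168],downR(t[2]+np.pi/2))
E
```

```text
-0.031 -0.0444 [[240.0, 325.0], [319.0, 325.0]]
-0.031 -0.0324 [[243.0, 310.0], [316.0, 310.0]]
0.031 -0.0444 [[235.0, 208.0], [324.0, 208.0]]
0.031 -0.0324 [[238.0, 201.0], [321.0, 201.0]]
[(287, [167, 52, 50]), (290, [166, 52, 50]), (293, [166, 51, 50]), (296, [166, 52, 51]), (299, [166, 52, 50]), (302, [166, 52, 50]), (305, [166, 51, 49]), (308, [166, 52, 51]), (311, [166, 52, 50]), (314, [166, 52, 50]), (317, [166, 52, 51]), (320, [166, 53, 51]), (323, [163, 51, 49]), (326, [106, 32, 61]), (329, [106, 32, 59]), (332, [106, 32, 60])]
[[0.52237632 0.21636942 0.012     ]
 [0.55463935 0.32727184 0.012     ]]
tgt [0.5224 0.2164 0.2168] shift cm in cur tool [ 3.54 12.92  0.03] in target tool [ 3.52 12.92 -0.  ] turn deg [ 0.1 -0.2 -0. ]
```

Request:
{"fn": "play_rows", "kwargs": {"commands": [[[0.9,3,0],[0,0,0],255],[[0.9,4,0],[0,0,0],255],[[0.9,3.5,0],[0,0,0],255],[[0.84,2.42,0],[0,0,0],255],[[0,0,0],[0,0,0],255],[[0,0,0],[0,0,0],255],[[0,0,0],[0,0,0],255]]}}

```text
t: 17.2
ee_pos: [0.5227, 0.2159, 0.2173]
tcp_rot: [-0.001, 0.142, 0.99, 0.001]
ft_force: [0.5, 0.8, -1.7]
grip_width: 0.455
```

```bash
python3 look.py w5; python3 - <<'E'
from h import *
from bench import r
o=r.observe()
plan(o,[.5224,.2164,.0625],downR(-.2831+np.pi/2))
E
```

```text
t 17.2 pos [0.5227 0.2159 0.2173] q7 0.59 F [ 0.5  0.8 -1.7] w 0.455
tgt [0.5224 0.2164 0.0625] shift cm in cur tool [-2.000e-02 -1.000e-02  1.549e+01] in target tool [ 0.02  0.02 15.49] turn deg [ 0.1 -0.2 -0.1]
```

View pics/w5.png

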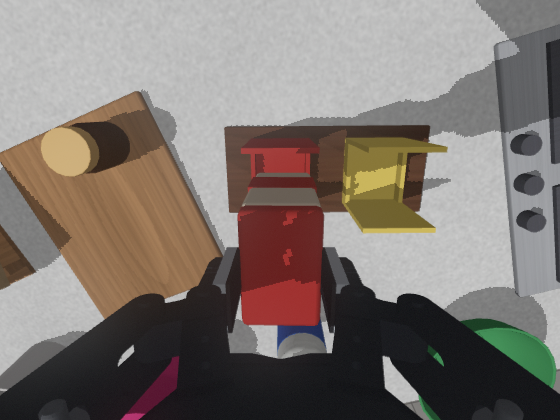

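The tin is centred over the red stall, whose near cheek is at (280,150). Descending gently.

Request:
{"fn": "play_rows", "kwargs": {"commands": [[[0,0,2.5],[0,0,0],255],[[0,0,2],[0,0,0],255],[[0,0,1],[0,0,0],255],[[0,0,1],[0,0,0],255],[[0,0,1],[0,0,0],255],[[0,0,0],[0,0,0],255]]}}

```text
t: 18.0
ee_pos: [0.5216, 0.2177, 0.1419]
tcp_rot: [-0.002, 0.141, 0.99, 0.001]
ft_force: [0.3, -0.4, -1.7]
grip_width: 0.452
```

Request:
{"fn": "play_rows", "kwargs": {"commands": [[[0,0,2],[0,0,0],255],[[0,0,2],[0,0,0],255],[[0,0,2],[0,0,0],255],[[0,0,1],[0,0,0],255],[[0,0,0.3],[0,0,0],255],[[0,0,0.2],[0,0,0],255],[[0,0,0.2],[0,0,0],255],[[0,0,0],[0,0,0],255],[[0,0,0],[0,0,0],255]]}}

```text
t: 19.12
ee_pos: [0.5219, 0.2181, 0.0658]
tcp_rot: [-0.001, 0.141, 0.99, 0.001]
ft_force: [-0.5, -0.2, -1.4]
grip_width: 0.455
```

Request:
{"fn": "play_rows", "kwargs": {"commands": [[[0,0,0.15],[0,0,0],255],[[0,0,0.1],[0,0,0],255],[[0,0,0.05],[0,0,0],255],[[0,0,0],[0,0,0],255]]}}

```text
t: 19.62
ee_pos: [0.5218, 0.2182, 0.0629]
tcp_rot: [-0.001, 0.141, 0.99, 0.001]
ft_force: [-1.0, -1.6, 4.6]
grip_width: 0.457
```

Request:
{"fn": "play_rows", "kwargs": {"commands": [[[0,0,0],[0,0,0],160],[[0,0,0],[0,0,0],110],[[0,0,0],[0,0,0],50],[[0,0,0],[0,0,0],0],[[0,0,0],[0,0,0],0],[[0,0,-2],[0,0,0],0],[[0,0,-3],[0,0,0],0],[[0,0,-4],[0,0,0],0],[[0,0,-5],[0,0,0],0],[[0,0,-4],[0,0,0],0],[[0,0,0],[0,0,0],0],[[0,0,0],[0,0,0],0]]}}

```text
t: 21.12
ee_pos: [0.522, 0.2175, 0.2428]
tcp_rot: [-0.001, 0.141, 0.99, 0.001]
ft_force: [0.3, 0.2, -0.1]
grip_width: 1.0
```

```bash
python3 look.py w6; python3 - <<'E'
from h import *
from bench import r
o=r.observe()
plan(o,T2(BIN,[binpt(-.0265,.025,.095+.1)])[0],binR())
p=dict(np.load("pics/w6.npz"));m=hue(p["color"],*HUES["red"]);
im=p["color"][:,:,::-1].copy();v=[.5219,.2180,-.2831]
t=[.5376,.2687,-.2831]
cv2.polylines(im,[proj(p,T2(v,[[a*.031,b*.02,.107] for a,b in((1,1),(1,-1),(-1,-1),(-1,1))])).astype(int)],True,(255,0,255),1)
for cy in(-.0545,.061):
  for sx in(-1,1): cv2.polylines(im,[proj(p,T2(t,[[sx*.036,cy-.035,.115],[sx*.036,cy+.035,.115]])).astype(int)],False,(255,255,0),1)
cv2.imwrite("pics/w6o.png",im)
E
```

```text
t 21.125 pos [0.522  0.2175 0.2428] q7 0.6 F [ 0.3  0.2 -0.1] w 1.0
tgt [ 0.4352 -0.253   0.2115] shift cm in cur tool [ -4.8  -47.59   2.99] in target tool [-45.34 -15.51  -0.98] turn deg [-13.4  -8.8  65.3]
```

View pics/w6o.png

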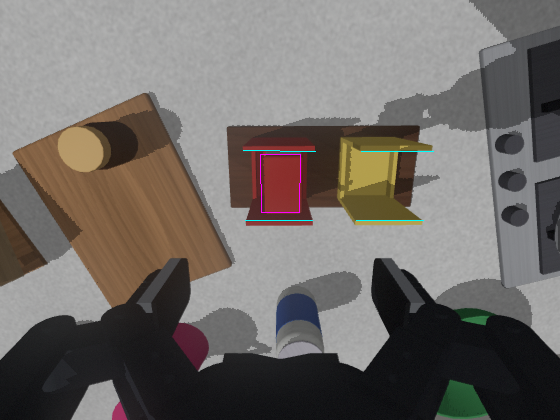

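Red is standing inside its stall (280,183) and the model lines fit. Going back for yellow.

Request:
{"fn": "play_rows", "kwargs": {"commands": [[[0,0,0],[-1.91,-1.26,9.33],0],[[0,0,0],[-1.91,-1.26,9.33],0],[[0,0,0],[-1.91,-1.26,9.33],0],[[0,0,0],[-1.91,-1.26,9.33],0],[[0,0,0],[-1.91,-1.26,9.33],0],[[0,0,0],[-1.91,-1.26,9.33],0],[[0,0,0],[-1.91,-1.26,9.33],0],[[-4.5,-1.55,-0.1],[0,0,0],0],[[-4.5,-1.55,-0.1],[0,0,0],0],[[-4.5,-1.55,-0.1],[0,0,0],0],[[-4.5,-1.55,-0.1],[0,0,0],0],[[-4.5,-1.55,-0.1],[0,0,0],0],[[-4.5,-1.55,-0.1],[0,0,0],0],[[-4.5,-1.55,-0.1],[0,0,0],0],[[-4.5,-1.55,-0.1],[0,0,0],0],[[-4.5,-1.55,-0.1],[0,0,0],0],[[-4.8,-1.55,-0.1],[0,0,0],0],[[0,0,0],[0,0,0],0],[[0,0,0],[0,0,0],0]]}}

```text
t: 23.55
ee_pos: [0.4348, -0.2514, 0.2108]
tcp_rot: [0.085, 0.65, 0.749, 0.099]
ft_force: [0.3, -0.2, -0.4]
grip_width: 1.001
```

```bash
python3 look.py w7; python3 - <<'E'
from h import *
from bench import r
o=r.observe()
plan(o,T2(BIN,[binpt(-.0265,.025,.05)])[0],binR())
p=dict(np.load("pics/w7.npz"))
m=hue(p["color"],*HUES["yellow"],80).astype(np.uint8)
n,l,st,ce=cv2.connectedComponentsWithStats(m);k=1+np.argmax(st[1:,4]);print(st[k],ce[k])
P=proj(p,T2(BIN,[binpt(-.0265+a,.025+b,.095) for a,b in((-.031,-.02),(-.031,.02),(.031,.02),(.031,-.02))]));print(P.round(0).tolist(),P.mean(0))
E
```

```text
t 23.55 pos [ 0.4348 -0.2514  0.2108] q7 0.82 F [ 0.3 -0.2 -0.4] w 1.001
tgt [ 0.4723 -0.2477  0.0714] shift cm in cur tool [-0.22 -0.02 14.46] in target tool [-0.2  -0.02 14.46] turn deg [ 0.  -0.1 -0. ]
[ 247  173   68   43 2798] [280.91994282 193.45854182]
[[247.0, 216.0], [245.0, 174.0], [314.0, 174.0], [313.0, 216.0]] [279.63357763 195.29499813]
```

Request:
{"fn": "play_rows", "kwargs": {"commands": [[[-0.2,0,2],[0,0,0],0],[[0,0,3],[0,0,0],0],[[0,0,2],[0,0,0],0],[[0,0,2],[0,0,0],0],[[0,0,2],[0,0,0],0],[[0,0,2],[0,0,0],0],[[0,0,1.45],[0,0,0],0],[[0,0,0],[0,0,0],0],[[0,0,0],[0,0,0],60],[[0,0,0],[0,0,0],110],[[0,0,0],[0,0,0],150],[[0,0,0],[0,0,0],255],[[0,0,0],[0,0,0],255],[[0,0,0],[0,0,0],255],[[0,0,0],[0,0,0],255]]}}

```text
t: 25.48
ee_pos: [0.4728, -0.2495, 0.0735]
tcp_rot: [0.086, 0.65, 0.749, 0.099]
ft_force: [-3.6, 0.6, 5.5]
grip_width: 0.704
```

```bash
python3 - <<'E'
from h import *
from bench import r
o=r.observe();plan(o,T2(BIN,[binpt(-.0265,.025,.05)])[0],binR());print(o["grip_width"],o["ft_force"])
E
```

```text
tgt [ 0.4723 -0.2477  0.0714] shift cm in cur tool [ 0.19 -0.07  0.19] in target tool [ 0.19 -0.07  0.19] turn deg [ 0.1  0.1 -0.1]
0.7037192615799143 [-3.55684364  0.57222644  5.51683653]
```

Request:
{"fn": "play_rows", "kwargs": {"commands": [[[0,0,-0.5],[0,0,0],255],[[0,0,-1],[0,0,0],255],[[0,0,-2],[0,0,0],255],[[0,0,-2],[0,0,0],255],[[0,0,-2],[0,0,0],255],[[0,0,-2],[0,0,0],255],[[0,0,-2],[0,0,0],255],[[0,0,-2],[0,0,0],255],[[0,0,-3],[0,0,0],255],[[0,0,0],[0,0,0],255]]}}

```text
t: 26.72
ee_pos: [0.4306, -0.256, 0.2344]
tcp_rot: [0.088, 0.65, 0.748, 0.099]
ft_force: [0.5, 0.5, -0.6]
grip_width: 0.705
```

```bash
python3 - <<'E'
from h import *
from bench import r
o=r.observe();plan(o,[.56,-.02,.23],downR(-.2831));print(o["grip_width"],o["ft_force"])
E
```

```text
tgt [ 0.56 -0.02  0.23] shift cm in cur tool [21.56 15.45  4.6 ] in target tool [26.28  5.83  0.44] turn deg [15.  -3.1 24.1]
0.7053217553440814 [ 0.49303176  0.54773882 -0.6254576 ]
```

Request:
{"fn": "play_rows", "kwargs": {"commands": [[[0,0,0],[5,-1.03,8.03],255],[[0,0,0],[5,-1.03,8.03],255],[[0,0,0],[5,-1.03,8.03],255],[[4,0.9,0],[0,0,0],255],[[5,1.1,0],[0,0,0],255],[[5,1.1,0],[0,0,0],255],[[5,1.1,0],[0,0,0],255],[[4.3,1,0],[0,0,0],255],[[3,0.6,0],[0,0,0],255],[[0,0,2],[0,0,0],255],[[0,0,4],[0,0,0],255],[[0,0,4],[0,0,0],255],[[0,0,3],[0,0,0],255],[[0,0,2],[0,0,0],255],[[0,0,0],[0,0,0],255],[[0,0,0],[0,0,0],255]]}}

```text
t: 28.72
ee_pos: [0.5592, -0.018, 0.0828]
tcp_rot: [-0.001, 0.799, 0.601, 0.0]
ft_force: [0.3, -0.5, -0.9]
grip_width: 0.703
```

```bash
python3 - <<'E'
from h import *
from bench import r
o=r.observe();plan(o,[.56,-.02,.064],downR(-.2831));print(o["grip_width"],o["ft_force"])
E
```

```text
tgt [ 0.56  -0.02   0.064] shift cm in cur tool [-0.17  0.13  1.88] in target tool [-0.17  0.13  1.88] turn deg [-0.1 -0.1  0.1]
0.7034758323212865 [ 0.34074994 -0.48613964 -0.94983628]
```

Request:
{"fn": "play_rows", "kwargs": {"commands": [[[0,0,1],[0,0,0],255],[[0,0,0.4],[0,0,0],255],[[0,0,0.2],[0,0,0],255],[[0,0,0.15],[0,0,0],255],[[0,0,0.1],[0,0,0],255],[[0,0,0],[0,0,0],255]]}}

```text
t: 29.48
ee_pos: [0.5586, -0.0179, 0.0641]
tcp_rot: [-0.002, 0.799, 0.601, -0.0]
ft_force: [-3.6, 0.9, 7.3]
grip_width: 0.706
```

Contact. Release, turn a quarter and take it again.

Request:
{"fn": "play_rows", "kwargs": {"commands": [[[0,0,0],[0,0,0],100],[[0,0,0],[0,0,0],0],[[0,0,0],[0,0,0],0],[[0,0,0],[0,0,0],0],[[0,0,-2],[0,0,0],0],[[0,0,-3],[0,0,0],0],[[0,0,-3],[0,0,0],0],[[0,0,0],[0,0,-10],0],[[0,0,0],[0,0,-10],0],[[0,0,0],[0,0,-10],0],[[0,0,0],[0,0,-10],0],[[0,0,0],[0,0,-10],0],[[0,0,0],[0,0,-10],0],[[0,0,0],[0,0,-10],0],[[0,0,0],[0,0,-10],0],[[0,0,0],[0,0,-10],0],[[0,0,0],[0,0,0],0],[[0,0,0],[0,0,0],0]]}}

```text
t: 31.72
ee_pos: [0.5588, -0.0184, 0.1438]
tcp_rot: [-0.001, 0.142, 0.99, 0.001]
ft_force: [-0.3, -0.1, -0.3]
grip_width: 1.002
```

```bash
python3 look.py w8; python3 - <<'E'
from h import *
from bench import r
o=r.observe();v=[.5586,-.018,-.2831]
plan(o,[*v[:2],.0635],downR(v[2]+np.pi/2))
p=dict(np.load("pics/w8.npz"))
m=hue(p["color"],*HUES["yellow"],100).astype(np.uint8);m[:,400:]=0
n,l,st,ce=cv2.connectedComponentsWithStats(m);k=1+np.argmax(st[1:,4]);print(st[k],ce[k])
print(proj(p,T2(v,[[a*.031,b*.02,.107] for a,b in((1,1),(1,-1),(-1,-1),(-1,1))])).round(0).tolist())
E
```

```text
t 31.725 pos [ 0.5588 -0.0184  0.1438] q7 1.07 F [-0.3 -0.1 -0.3] w 1.002
tgt [ 0.5586 -0.018   0.0635] shift cm in cur tool [0.   0.02 8.02] in target tool [0.03 0.03 8.02] turn deg [ 0.1 -0.2 -0.1]
[ 257  171   56   82 4403] [284.34544629 210.99682035]
[[307.0, 254.0], [254.0, 254.0], [252.0, 173.0], [309.0, 173.0]]
```

Request:
{"fn": "play_rows", "kwargs": {"commands": [[[0,0.2,3],[0,0,0],0],[[0,0,3],[0,0,0],0],[[0,0,1.5],[0,0,0],0],[[0,0,0.5],[0,0,0],0],[[0,0,0],[0,0,0],80],[[0,0,0],[0,0,0],120],[[0,0,0],[0,0,0],160],[[0,0,0],[0,0,0],255],[[0,0,0],[0,0,0],255],[[0,0,0],[0,0,0],255],[[0,0,0],[0,0,0],255],[[0,0,-0.5],[0,0,0],255],[[0,0,-2],[0,0,0],255],[[0,0,-4],[0,0,0],255],[[0,0,-4],[0,0,0],255],[[0,0,-4],[0,0,0],255],[[0,0,-2],[0,0,0],255],[[0,0,0],[0,0,0],255]]}}

```text
t: 34.02
ee_pos: [0.5604, -0.0163, 0.2307]
tcp_rot: [0.0, 0.14, 0.99, 0.001]
ft_force: [0.1, -0.0, -1.8]
grip_width: 0.454
```

```bash
python3 - <<'E'
from h import *
from bench import r
o=r.observe();plan(o,[.5546,.3273,.225],downR(-.2831+np.pi/2));print(o["grip_width"],o["ft_force"])
E
```

```text
tgt [0.5546 0.3273 0.225 ] shift cm in cur tool [10.1  32.85  0.62] in target tool [10.15 32.83  0.57] turn deg [0.1 0.  0.1]
0.4536882974226932 [ 0.07468304 -0.04705431 -1.76830055]
```

Request:
{"fn": "play_rows", "kwargs": {"commands": [[[1,3.3,0],[0,0,0],255],[[1.3,4.2,0],[0,0,0],255],[[1.3,4.2,0],[0,0,0],255],[[1.3,4.2,0],[0,0,0],255],[[1.3,4.2,0],[0,0,0],255],[[1.3,4.2,0],[0,0,0],255],[[1.3,4.2,0],[0,0,0],255],[[1.3,4.3,0.6],[0,0,0],255],[[0,0,0],[0,0,0],255],[[0,0,0],[0,0,0],255],[[0,0,0],[0,0,0],255]]}}

```text
t: 35.4
ee_pos: [0.5541, 0.325, 0.2227]
tcp_rot: [-0.002, 0.141, 0.99, 0.0]
ft_force: [-0.2, -1.6, -1.6]
grip_width: 0.451
```

```bash
python3 look.py w9; python3 - <<'E'
from h import *
from bench import r
o=r.observe();plan(o,[.5546,.3273,.064],downR(-.2831+np.pi/2));print(o["grip_width"],o["ft_force"])
p=dict(np.load("pics/w9.npz"));im=p["color"][:,:,::-1].copy()
W=lambda P:np.array(P)@curR(o).T+o["ee_pos"]
cv2.polylines(im,[proj(p,W([[a*.031,b*.02,-.0435] for a,b in((1,1),(1,-1),(-1,-1),(-1,1))])).astype(int)],True,(255,0,255),1)
t=[.5376,.2687,-.2831]
for cy in(-.0545,.061):
  for sx in(-1,1): cv2.polylines(im,[proj(p,T2(t,[[sx*.036,cy-.035,.115],[sx*.036,cy+.035,.115]])).astype(int)],False,(255,255,0),1)
cv2.imwrite("pics/w9o.png",im)
E
```

```text
t 35.4 pos [0.5541 0.325  0.2227] q7 0.44 F [-0.2 -1.6 -1.6] w 0.451
tgt [0.5546 0.3273 0.064 ] shift cm in cur tool [-0.03  0.22 15.89] in target tool [ 0.02  0.23 15.89] turn deg [ 0.  -0.2 -0. ]
0.4479821924869486 [ 0.17255603 -0.31404722 -0.54970373]
```

View pics/w9o.png

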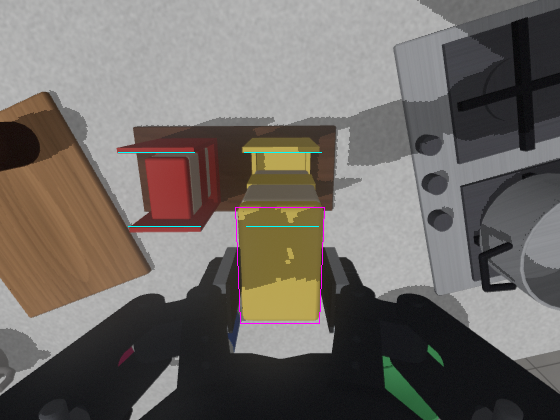

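The tin matches its outline (280,265) and the yellow near cheek lies at the predicted line (282,150). Red is upright in its stall. Lowering yellow.

Request:
{"fn": "play_rows", "kwargs": {"commands": [[[0,0.2,2.5],[0,0,0],255],[[0,0,2],[0,0,0],255],[[0,0,1],[0,0,0],255],[[0,0,1],[0,0,0],255],[[0,0,1],[0,0,0],255],[[0,0,0],[0,0,0],255]]}}

```text
t: 36.2
ee_pos: [0.5536, 0.3284, 0.1473]
tcp_rot: [-0.002, 0.14, 0.99, 0.001]
ft_force: [0.6, -0.3, -0.6]
grip_width: 0.451
```

Request:
{"fn": "play_rows", "kwargs": {"commands": [[[0,0,2],[0,0,0],255],[[0,0,2],[0,0,0],255],[[0,0,2],[0,0,0],255],[[0,0,1.3],[0,0,0],255],[[0,0,0.3],[0,0,0],255],[[0,0,0.2],[0,0,0],255],[[0,0,0.1],[0,0,0],255],[[0,0,0],[0,0,0],255],[[0,0,0],[0,0,0],255]]}}

```text
t: 37.33
ee_pos: [0.5538, 0.3289, 0.0693]
tcp_rot: [-0.001, 0.14, 0.99, 0.001]
ft_force: [-0.5, 0.2, -0.6]
grip_width: 0.45
```

Request:
{"fn": "play_rows", "kwargs": {"commands": [[[0,0,0.25],[0,0,0],255],[[0,0,0.1],[0,0,0],255],[[0,0,0.1],[0,0,0],255],[[0,0,0.05],[0,0,0],255],[[0,0,0],[0,0,0],255],[[0,0,0],[0,0,0],255]]}}

```text
t: 38.08
ee_pos: [0.5536, 0.329, 0.0643]
tcp_rot: [-0.002, 0.14, 0.99, 0.001]
ft_force: [-1.7, -0.3, 4.9]
grip_width: 0.455
```

Request:
{"fn": "play_rows", "kwargs": {"commands": [[[0,0,0],[0,0,0],160],[[0,0,0],[0,0,0],110],[[0,0,0],[0,0,0],50],[[0,0,0],[0,0,0],0],[[0,0,0],[0,0,0],0],[[0,0,-2],[0,0,0],0],[[0,0,-3],[0,0,0],0],[[0,0,-4],[0,0,0],0],[[0,0,-5],[0,0,0],0],[[0,0,-4],[0,0,0],0],[[0,0,0],[0,0,0],0],[[0,0,0],[0,0,0],0]]}}

```text
t: 39.58
ee_pos: [0.554, 0.3285, 0.2445]
tcp_rot: [-0.001, 0.14, 0.99, 0.001]
ft_force: [0.0, -0.5, -0.2]
grip_width: 1.002
```

```bash
python3 look.py w10; python3 - <<'E'
import cv2,numpy as np
from bench import read_camera
s=read_camera("scene")["color"][:,:,::-1]
w=cv2.imread("pics/w10.png")
cv2.imwrite("pics/fin.png",np.hstack([cv2.resize(s[120:320,130:400],(405,300)),cv2.resize(w,(395,300))]))
E
```

```text
t 39.575 pos [0.554  0.3285 0.2445] q7 0.44 F [ 0.  -0.5 -0.2] w 1.002
```

View pics/fin.png

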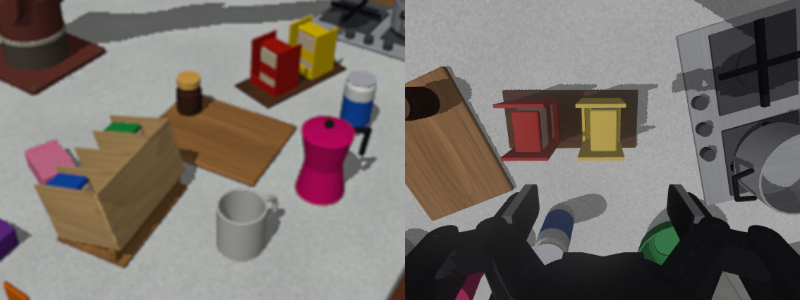

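Both tins stand in their own stalls (red 270,65 and yellow 315,50 on the left half). Green and blue are still in the bin, and nothing else has moved.

```bash
python3 -c "
from bench import order
print(order.finish_job())"
```

```text
the job is handed in; nothing more can be done
None
```

The red tin and then the yellow tin now stand upright on the floor of their own stalls. I handed the job in at about 39.6 s of the 72 s allowed.

- **How it went:** I took each tin out of the bin by its 62 mm sides, set it down on the board and gripped it again across its 40 mm sides. I then lowered it until it touched the stall floor (about 5 N) and let go.
- **Last checks:** The final wrist and scene pictures show both tins seated in their stalls, and the gripper open and about 14 cm above the yellow tin. Green and blue are still in the bin, and I saw nothing else moved.
- **Disagreements:** My first fit of the bin came out wrong and I corrected it before moving. My first estimate of the stalls was 2.5–4 mm off along the tray, and I corrected that from the wrist camera before placing. No final check failed.

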